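Snap the orange jar shut, bring it to the front of the spice carousel and hold it

ROBOT

A 6-joint arm with a two-finger parallel gripper is mounted at the origin on the work surface. World frame = base frame: x ahead of the robot, y to its left, z up, the work surface at z = 0. Lengths are in m, angles in rad, forces in N, time in s.
With the tool pointing down it reaches from about 0.3 to 0.875 m from the base axis. Payload 4.2 kg.
Tool frame: the origin (TCP) lies midway between the tips of the shut fingers; the grasp point (between the pads) lies 19 mm behind it; z points along the fingers, y is the line along which they close (so a half turn about z gives the same grasp; the last joint's range is limited). The gripper opens to 85 mm and grips with 20 to 120 N. Pads are 22 mm wide; open, the fingers measure 114 mm over their backs; the gripper's body (76 mm by 85 mm) begins 54 mm behind the grasp point. The pads swing forward as they close: fully open they stand 13 mm farther back than shut.
Start: joints at [-1.233, 0.32, 1.565, -0, 1.257, -0.02], TCP at [0.201, -0.539, 0.196] pointing down, gripper open.
Joint ranges: [-3.11, 3.11], [-0.84, 2.01], [0.21, 2.61], [-1.34, 4.49], [0.05, 2.63], [-2.56, 2.56]. Speed limits (rad/s): [2.57, 2.57, 3.14, 3.14, 3.14, 3.14].

INTERFACE

Orientations are given as a 3x3 rotation matrix whose columns are the frame's x, y, z axes.
In Python, from bench import ctrl, optics gives the robot as it stands. The module is installed in compiled form; this text tells all that it offers.
- The arm moves only by the tool jog_arm, never from a script. Its argument "deltas" is one flat list of numbers, 5 for each row, row after row: the gripper command: -1 is shut, 1 is fully open, values between are in proportion, then the shift along the tool's x, y, z normalised to -1 to 1, where 1 is 30 cm, then the turn about the tool's z normalised to -1 to 1, where 1 is 90 degrees. In form: [fingers, dx, dy, dz, yaw, fingers, dx, dy, dz, yaw, ...]. A call has 1 to 20 rows; each row is the pose to reach, as a shift and turn from the pose commanded when the call began, along the tool's axes at that moment; what a row does not reach only later rows make up. A row lasts 1/8 s, in which the tool goes at most 62.5 mm and 10.7 degrees, less where a joint would pass 70% of its speed; a pose out of reach is approached as far as the arm can. A call with a number of a shift or a turn outside -1 to 1 is refused whole. A call with a gripper value outside its range is refused whole. The fingers move at their own pace and stop on an object; "squeeze" is the grip in N (left out, the last holds). Time passes only in rows, so rows that repeat a pose let the fingers close. It gives the time, the measured TCP pose, the force, the opening and the grip force at its end, in the units of the state.
- ctrl.read_state(): the state, without advancing time (a new reading comes with each control period).
- optics.grab_frame(name): name is "scene" or "top" or "wrist"; returns the picture (420x560x3 uint8, red, green, blue); there is no depth.
- optics.camera_model(name): a dict with "fov_y" (degrees; the focal length in pixels is half the picture's height over the tangent of half this angle, whatever the lens; pixels are square), "cx", "cy" (the principal point, pixels), "origin" and "orientation" of the camera in the world. Camera axes: x right, y up, looking along -z (the intrinsics and any distortion apply to the point x, -y, -z); pixel columns grow to the right and rows downward; lengths in m; the calibration is good to about 2 mm. The wrist camera is an equidistant fisheye: a pixel r from the principal point sees the ray r / f radians off the axis. A picture is of the moment at which its call begins: read the wrist's pose just before it. camera_model takes no time and is no camera call; for the wrist camera it gives the pose at the moment of the call.
- ctrl.hand_in(): hands the job in; it is judged then, once.
The state is a dict: "clock": time; "joints": joint angles; "qvel": joint speeds; "effort": joint torques, N m; "position": TCP position; "tcp_rot": TCP orientation; "contact_force": force on the tool from outside, world axes, zero at the start; "moment": the same for the moment, N m; "width": finger opening in m; "grip_force": force on a finger pad.
Only numpy, scipy, OpenCV 4.12 (cv2) and the standard library are available. Lean on these libraries where they do the work, as an engineer would, in place of code of your own. Each camera call takes 0.05 s, during which the arm holds its last target. There are 200 camera calls.

TASK

On the spice carousel the jar with the orange band has its orange flip lid standing open. Press that lid down until it snaps fully shut, and only then turn the carousel until the orange jar stands in line with the yellow pointer on the carousel's base; finish while still holding the orange jar there between the fingers, with the turntable still. Leave the plates, the trivet, the spoon and the glass container where they are.

Things in the scene. Friction and masses are not known exactly. Their poses are not given: they have to be found in the camera images.
- carousel_base: fixed black round base of the spice carousel, 224 mm across, 12 mm high, origin on the turning axis at the ledge's surface. A yellow pointer tab 24 mm wide and 8 mm high sticks out along its own -x to 170 mm from the axis and marks the front. The base stays put; its place and yaw differ from run to run.
- turntable (a joint): angle of the wooden turntable (240 mm across, top 28 mm above the ledge, hub knob 32 mm wide up to 50 mm) on its base, rad: 0 when the orange jar is in line with the yellow pointer, growing counter-clockwise from above; starts at 0.8 to 2.4. Turns both ways with light friction (0.08 N m), no spring, stays where left. Four equal jars sit fixed in it, 90 degrees apart, 75 mm from the axis.
- orange_jar: the marked jar: white upright cylinder 56 mm across, 80 mm high, orange band, orange flip lid; fixed on the turntable, origin at the centre of its underside (30 mm above the ledge), own -x pointing outward from the turning axis. It can be gripped across in any direction, 50 mm gap to the equally tall, shut jars beside it (blue, green, grey).
- jar_mouth (a point): centre of the orange jar's mouth, on the jar's axis, 80 mm above its underside and 110 mm above the ledge; moves with the jar.
- jar_lid (a joint): opening of the orange flip lid, rad: 0 shut, starts at 0.35 to 0.75, stays where left. Disc 56 mm across, 12 mm thick, hinged at the rim on the side facing the turning axis; the free outer edge rises and moves outward as it closes. Swings easily down to about 0.13, where a snap catch resists; 4 to 10 N down at the lid's middle takes it past and it stays shut, its top then 122 mm above the ledge.
- front_spot (a point): point on the base's frame, 75 mm from the turning axis towards the yellow pointer and 110 mm above the ledge: where jar_mouth is when the orange jar is exactly at the front.
- plates: bystander: stack of two white melamine plates, 200 mm across, 25 mm high, origin at the centre of the underside.
- trivet: bystander: round orange silicone trivet, 160 mm across, 6 mm thick, origin at the centre of the underside.
- tablespoon: bystander: steel tablespoon 180 mm long lying along its own x.
- container: bystander: square glass container with green lid, 106 x 106 x 62 mm, origin at the centre of the underside.

How it is judged:
On the way:
1. the orange lid is snapped fully shut (below 0.05 rad) while the orange jar is still more than 40 mm from the front (value of joint jar_lid below 0.05 rad and horizontal distance between jar_mouth and front_spot above 0.04 m), for 0.2 s.
At the end, for the whole second after the job is handed in: the orange lid is shut (below 0.05 rad), the orange jar's axis is within 10 mm of the front spot at the yellow pointer, the turntable is still (below 0.05 rad/s) and the fingers hold the orange jar with more than 3 N (value of joint jar_lid below 0.05 rad and horizontal distance between jar_mouth and front_spot below 0.01 m and contact force between the fingers and orange_jar above 3 N and velocity of joint turntable between -0.05 and 0.05 rad/s); the arm keeps its last pose, push and grip.
It fails at once if a bystander is shifted by more than 20 mm (distance of any of plates, trivet, tablespoon, container from where it was at the start of the episode above 0.02 m).
It also fails if it takes over 48 s, if anything falls off the work surface, if the arm or the gripper's body presses on something with over 40 N, if the wrist force passes 120 N, or if a joint passes its speed limit or range.

## Working session

There is one attempt and no reset: what is moved stays moved. The work goes in short steps, Python scripts to look and compute and a tool call to move; the robot and the scene stay as the last step left them, time stands still between calls to the robot, and variables do not carry over. Pictures are saved under pics/ and viewed, at most 13 in all, crops included, and the job is handed in when it is done.

Besides the shell and the picture viewer there is one more tool, called after ">>>" by a JSON object that holds its "api" and its "payload", one argument or row to a line. jog_arm: Moves the arm, as the interface text tells. Scaled input: -1 to 1 covers 30 cm each way for a shift and 90 degrees each way for a turn. Its arguments: {"type":"object","properties":{"deltas":{"type":"array"},"squeeze":{"type":"number"}},"required":["deltas"]}

```bash
mkdir -p pics; cat > h.py <<'E'
import numpy as np, cv2
from bench import ctrl, optics
def model(n):
    m=optics.camera_model(n); m['f']=210/np.tan(np.radians(m['fov_y'])/2); return m
def ray(m,u,v):
    x=(u-m['cx'])/m['f']; y=-(v-m['cy'])/m['f']
    d=np.array(m['orientation'])@np.array([x,y,-1]); return np.array(m['origin']),d
def onz(m,u,v,z):
    o,d=ray(m,u,v); return o+d*(z-o[2])/d[2]
def proj(m,p):
    q=np.array(m['orientation']).T@(np.array(p)-np.array(m['origin']))
    return m['cx']+m['f']*q[0]/-q[2], m['cy']-m['f']*q[1]/-q[2]
E
python3 - <<'E'
from h import *
for n in ("scene","top"):
    im=optics.grab_frame(n); cv2.imwrite(f"pics/{n}0.png",im[:,:,::-1]); m=optics.camera_model(n); print(n,m)
s=ctrl.read_state(); print(s)
E
```

```text
scene {'fov_y': 47.50525845796965, 'cx': 287.52699382149524, 'cy': 212.9335075942093, 'origin': array([1.10234891, 0.13648699, 1.15458407]), 'orientation': array([[-0.25337021, -0.83236026,  0.49292995],
       [ 0.96729394, -0.22435608,  0.11835025],
       [ 0.01208179,  0.50679458,  0.86198218]])}
top {'fov_y': 55.39851203820662, 'cx': 273.0282948496069, 'cy': 211.6881607027205, 'origin': array([ 0.36156254, -0.01955479,  1.2365094 ]), 'orientation': array([[ 0.02463363,  0.99048643, -0.13538763],
       [-0.99955926,  0.02215897, -0.01975521],
       [-0.01656721,  0.1358146 ,  0.99059574]])}
{'clock': 0.1, 'joints': array([-1.23301226e+00,  3.20232299e-01,  1.56555713e+00, -2.76644727e-05,
        1.25737711e+00, -1.99982115e-02]), 'qvel': array([-0.00075497, -0.00240064, -0.00289559, -0.00092613,  0.00161456,
       -0.00010219]), 'effort': array([-4.62709595e-04, -4.16408229e+01, -2.34705770e+01,  6.03183730e-05,
        5.01405448e-03,  2.27363451e-06]), 'position': array([ 0.20119942, -0.53814338,  0.19546384]), 'tcp_rot': array([[ 9.36672773e-01,  3.50205393e-01, -5.46409193e-04],
       [ 3.50205819e-01, -9.36671610e-01,  1.47622112e-03],
       [ 5.17461773e-06, -1.57409181e-03, -9.99998761e-01]]), 'contact_force': array([ 0.1095376 ,  0.24269148, -0.42661833]), 'moment': array([ 0.01021441, -0.02476004,  0.0021135 ]), 'grip_force': 0.0, 'width': 0.08577007613076885}
```

View pics/top0.png

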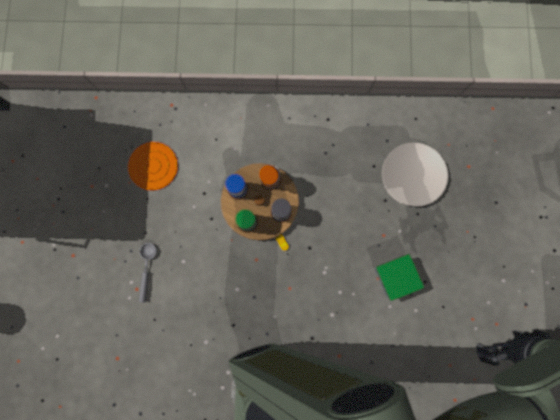

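View pics/scene0.png

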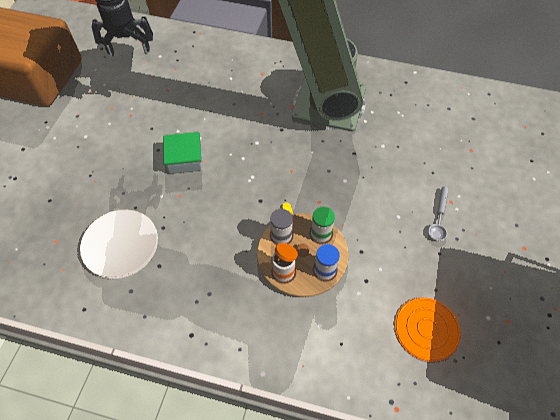

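Top view: wooden turntable centred near (260,202), orange lid at (270,176), yellow pointer at (283,243), blue (236,185), green (246,220), grey (281,210). Scene view: orange (286,252), blue (327,255), green (323,216), grey (282,222), pointer (287,208).

```bash
cat > m.py <<'E'
from h import *
R={"orange":((4,170,110),(14,255,255)),"blue":((105,150,60),(125,255,255)),"green":((60,120,40),(85,255,255)),"yellow":((22,150,120),(32,255,255)),"wood":((8,60,60),(22,175,255))}
win={"scene":(250,195,360,300),"top":(212,155,310,255)}
def blobs(n,im):
    x0,y0,x1,y1=win[n]; h=cv2.cvtColor(im,cv2.COLOR_RGB2HSV)[y0:y1,x0:x1]; o={}
    for k,(a,b) in R.items():
        k_,l,st,c=cv2.connectedComponentsWithStats(cv2.inRange(h,a,b))
        if k_>1:
            i=1+np.argmax(st[1:,4]); o[k]=(c[i]+[x0,y0],st[i,4],st[i,:4]+[x0,y0,0,0])
    return o
def tri(p,q):
    (o1,d1),(o2,d2)=p,q; A=np.c_[d1,-d2]; t=np.linalg.lstsq(A,o2-o1,rcond=None)[0]
    a,b=o1+t[0]*d1,o2+t[1]*d2; return (a+b)/2,np.linalg.norm(a-b)
E
python3 - <<'E'
from m import *
np.set_printoptions(precision=4,suppress=True)
B={}
for n in win:
    im=cv2.imread(f"pics/{n}0.png")[:,:,::-1].copy(); B[n]=blobs(n,im)
    x0,y0,x1,y1=win[n]
    cv2.imwrite(f"pics/{n}0c.png",cv2.resize(im[y0:y1,x0:x1,::-1],None,fx=5,fy=5,interpolation=cv2.INTER_CUBIC))
T,S=model("top"),model("scene")
for k in R:
    a,b=B["top"].get(k),B["scene"].get(k); print(k,a,b)
    if a and b: print("  tri",*tri(ray(T,*a[0]),ray(S,*b[0])))
E
python3 -c "
import cv2,numpy as np
a=cv2.imread('pics/top0c.png');b=cv2.imread('pics/scene0c.png')
c=np.zeros((525,800,3),np.uint8);a=cv2.resize(a,(390,400));b=cv2.resize(b,(410,400));c[:400,:390]=a;c[:400,390:]=b;cv2.imwrite('pics/c0.png',c[:400])"
```

```text
orange (array([268.0239, 174.5495]), np.int32(293), array([259, 165,  19,  20])) (array([285.952, 252.108]), np.int32(250), array([276, 243,  22,  19]))
  tri [0.6196 0.0192 0.1253] 0.0004298914898834893
blue (array([234.7617, 183.3984]), np.int32(256), array([226, 175,  19,  18])) (array([327.6694, 254.5806]), np.int32(372), array([317, 244,  22,  22]))
  tri [0.5944 0.1155 0.1129] 0.001886370009590714
green (array([245.218 , 218.8872]), np.int32(266), array([236, 210,  20,  19])) (array([323.4749, 216.2714]), np.int32(339), array([313, 207,  22,  20]))
  tri [0.4926 0.0823 0.1126] 0.002491034530668144
yellow (array([282.4907, 242.9444]), np.int32(108), array([277, 236,  12,  14])) (array([287.6613, 207.2903]), np.int32(62), array([283, 203,  10,  12]))
  tri [ 0.4328 -0.0254  0.0145] 0.002139127136906502
wood (array([260.0879, 210.3091]), np.int32(2048), array([220, 181,  80,  65])) (array([301.6212, 258.9627]), np.int32(3514), array([257, 213,  92,  84]))
  tri [ 0.5424  0.0472 -0.0582] 0.0030378831476830822
```

View pics/c0.png

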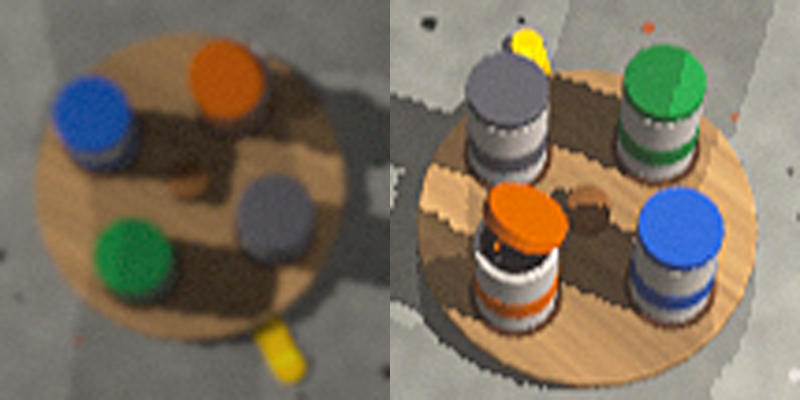

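```bash
python3 - <<'E'
from m import *
np.set_printoptions(precision=4,suppress=True)
T,S=model("top"),model("scene")
s=98/390; s2=110/410
t=lambda x,y:(212+x*s-.4,155+y*s-.4); c=lambda x,y:(250+(x-390)*s2-.4,195+y*105/400-.4)
P={}
for k,a,b in [("blue",(94,113),(681,227)),("green",(134,258),(664,81)),("grey",(275,217),(508,90))]:
    p,q=onz(T,*t(*a),.122),onz(S,*c(*b),.122); P[k]=(p+q)/2; print(k,p,q,tri(ray(T,*t(*a)),ray(S,*c(*b))))
print("wood",onz(T,*t(190.5,187),.028),onz(S,*c(587.5,228),.028))
C=(P["blue"]+P["grey"])/2; print("C",C, [np.linalg.norm((P[k]-C)[:2]) for k in P])
for k in P: print(k,np.degrees(np.arctan2(*(P[k]-C)[[1,0]])))
print("orange jar by green",2*C-P["green"])
for u,v in [t(294,370),t(285,352),(282.5,243)]: 
    q=onz(T,u,v,.008); print("ptr",q,np.degrees(np.arctan2(*(q-C)[[1,0]])))
q=onz(S,*c(527,45),.008); print("ptr",q,np.degrees(np.arctan2(*(q-C)[[1,0]])))
E
```

```text
blue [0.5939 0.1123 0.122 ] [0.5976 0.1164 0.122 ] (array([0.5949, 0.1147, 0.1157]), np.float64(0.0033553691942988205))
green [0.4902 0.0801 0.122 ] [0.4969 0.0829 0.122 ] (array([0.4912, 0.0817, 0.112 ]), np.float64(0.001450658225982211))
grey [ 0.5216 -0.0187  0.122 ] [ 0.5307 -0.0165  0.122 ] (array([ 0.5235, -0.0186,  0.1089]), np.float64(0.00029292780611560163))
wood [0.557  0.0468 0.028 ] [0.5693 0.0515 0.028 ]
C [0.561  0.0484 0.122 ] [np.float64(0.07458216344974361), np.float64(0.07510720772639883), np.float64(0.07458216344974361)]
blue 62.21501107995657
green 153.82373390834613
grey -117.78498892004346
orange jar by green [0.6284 0.0152 0.122 ]
ptr [ 0.4195 -0.0359  0.008 ] -149.2270333651998
ptr [ 0.4331 -0.0287  0.008 ] -148.92280865882978
ptr [ 0.4332 -0.0265  0.008 ] -149.62969865175285
ptr [ 0.427  -0.0295  0.008 ] -149.83928365377798
```

>>> {"api": "jog_arm", "payload": {
  "deltas": [-1,0.9,-0.7,-0.225,-0.73,-1,0.9,-0.7,-0.225,-0.73,-1,0.9,-0.7,-0.225,-0.73,-1,0.9,-0.7,-0.225,-0.73,-1,0.9,-0.7,-0.225,-0.73,-1,0.9,-0.7,-0.225,-0.73,-1,0.9,-0.7,-0.225,-0.73]
}}

```text
clock: 0.98
position: [0.3817, -0.2457, 0.264]
tcp_rot: [[0.062, 0.998, 0.001], [0.998, -0.062, -0.0], [-0.0, 0.001, -1.0]]
contact_force: [-0.6, 0.5, 0.4]
width: -0.0001
grip_force: 0.0
```

```bash
cat >> h.py <<'E'
def go(target,yaw=None):
    s=ctrl.read_state(); R=np.array(s['tcp_rot']); d=R.T@(np.array(target)-s['position'])/.3
    y0=np.degrees(np.arctan2(R[1,0],R[0,0])); print("t",s['clock'],"pos",s['position'].round(4),"yaw",y0.round(2),"F",s['contact_force'].round(1),"w",round(s['width'],4),s['grip_force'])
    print("d",d.round(4), None if yaw is None else round(-(((yaw-y0+180)%360)-180)/90,4))
E
python3 -c "
from h import *
go((.56,.045,.33),153)"
```

```text
t 0.975 pos [ 0.3817 -0.2457  0.264 ] yaw 86.46 F [-0.6  0.5  0.4] w -0.0001 0.0
d [ 1.0038  0.5337 -0.2197] -0.7393
```

>>> {"api": "jog_arm", "payload": {
  "deltas": [-1,1,0.53,-0.22,-0.74,-1,1,0.53,-0.22,-0.74,-1,1,0.53,-0.22,-0.74,-1,1,0.53,-0.22,-0.74,-1,1,0.53,-0.22,-0.74,-1,1,0.53,-0.22,-0.74,-1,1,0.53,-0.22,-0.74,-1,1,0.53,-0.22,-0.74]
}}

```text
clock: 1.98
position: [0.5588, 0.04, 0.3289]
tcp_rot: [[-0.888, 0.46, -0.002], [0.46, 0.888, -0.001], [0.001, -0.002, -1.0]]
contact_force: [-0.8, -0.6, 0.2]
width: 0.0001
grip_force: 0.0
```

```bash
python3 -c "
from h import *
go((.56,.045,.33),153)
print(optics.camera_model('wrist'))
im=optics.grab_frame('wrist');cv2.imwrite('pics/w1.png',im[:,:,::-1])"
```

```text
t 1.975 pos [0.5588 0.04   0.3289] yaw 152.62 F [-0.8 -0.6  0.2] w 0.0001 0.0
d [ 0.004   0.0167 -0.0038] -0.0043
{'fov_y': 65.70646984690485, 'cx': 280.7892256039906, 'cy': 212.6496980808427, 'origin': array([0.49830236, 0.07289414, 0.50683784]), 'orientation': array([[ 0.45962188, -0.85582346, -0.23730557],
       [ 0.8881133 ,  0.44243415,  0.12452628],
       [-0.00158042, -0.26798924,  0.96342061]])}
```

View pics/w1.png

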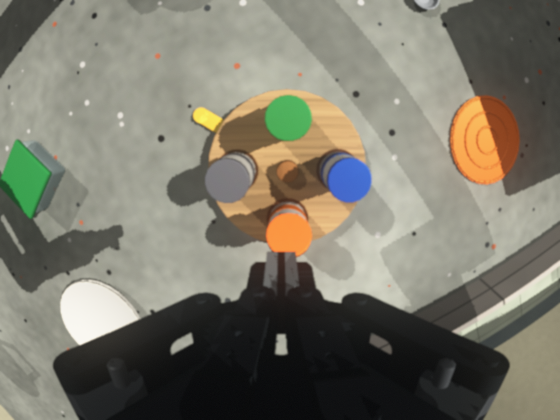

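Wrist view: green lid (289,117), blue (348,179), grey (228,180), hub knob (287,174), orange lid (289,233), pointer (207,119).

```bash
cat >> h.py <<'E'
_ray=ray
def wray(m,u,v):
    x,y=u-m['cx'],v-m['cy']; r=np.hypot(x,y); th=r/m['f']; s=np.sin(th)/max(r,1e-9)
    return np.array(m['origin']),np.array(m['orientation'])@np.array([x*s,-y*s,-np.cos(th)])
def wonz(m,u,v,z):
    o,d=wray(m,u,v); return o+d*(z-o[2])/d[2]
E
python3 - <<'E'
from m import *
np.set_printoptions(precision=4,suppress=True)
m=model('wrist'); T,S=model("top"),model("scene")
im=cv2.imread('pics/w1.png')[:,:,::-1].copy()
win["wrist"]=(185,85,375,262); B=blobs("wrist",im)
print({k:(v[0],v[1],v[2]) for k,v in B.items()})
ang=lambda p,C:np.degrees(np.arctan2(p[1]-C[1],p[0]-C[0]))
for z in (.122,.112):
    P={k:wonz(m,*p,z) for k,p in dict(green=B["green"][0],blue=(348.5,180),grey=(228.5,180)).items()}
    C=(P["blue"]+P["grey"])/2; print(z,"C",C,P["green"],[(round(ang(P[k],C),1),round(np.linalg.norm((P[k]-C)[:2]),4)) for k in P])
    q=wonz(m,*B["yellow"][0],z-.114); print("ptr",q,ang(q,C)); print("hub",wonz(m,288,171.5,z-.072))
for nm,w,t,s in [("blue",(348.5,180),(235.2,183),(327.7,255.5)),("green",B["green"][0],(245.3,219.4),(323.1,215.9)),("ptr",B["yellow"][0],(282.5,243),(287.7,207.3))]:
    print(nm,"WT",tri(wray(m,*w),ray(T,*t)),"WS",tri(wray(m,*w),ray(S,*s)))
E
```

```text
{'orange': (array([288.0459, 233.6224]), np.int32(1438), array([266, 214,  46,  42])), 'blue': (array([348.8425, 179.5203]), np.int32(1403), array([328, 159,  42,  42])), 'green': (array([287.6569, 117.738 ]), np.int32(1542), array([266,  96,  45,  44])), 'yellow': (array([206.9759, 118.9142]), np.int32(373), array([193, 109,  30,  22])), 'wood': (array([284.9824, 165.393 ]), np.int32(12982), array([192,  89, 174, 169]))}
0.122 C [0.561  0.0504 0.122 ] [0.4946 0.083  0.122 ] [(np.float64(153.8), np.float64(0.0739)), (np.float64(62.7), np.float64(0.0728)), (np.float64(-117.3), np.float64(0.0728))]
ptr [ 0.436  -0.0237  0.008 ] -149.33229237829832
hub [0.5618 0.0506 0.05  ]
0.112 C [0.5626 0.0498 0.112 ] [0.4945 0.0833 0.112 ] [(np.float64(153.8), np.float64(0.0759)), (np.float64(62.7), np.float64(0.0747)), (np.float64(-117.3), np.float64(0.0747))]
ptr [ 0.4347 -0.0257 -0.002 ] -149.449654532098
hub [0.5632 0.0501 0.04  ]
blue WT (array([0.5947, 0.114 , 0.1192]), np.float64(0.0028196269508604464)) WS (array([0.5966, 0.1166, 0.1128]), np.float64(0.0009297592922288118))
green WT (array([0.4945, 0.0837, 0.0843]), np.float64(0.000769659277743726)) WS (array([0.4946, 0.0829, 0.118 ]), np.float64(0.0004629071873499607))
ptr WT (array([ 0.4341, -0.0266, -0.0068]), np.float64(3.981900975439391e-05)) WS (array([ 0.4376, -0.022 ,  0.0227]), np.float64(0.002133503620575189))
```

```bash
python3 -c "
from h import *
go((.628,.016,.165),153)"
```

```text
t 2.025 pos [0.5586 0.0399 0.3292] yaw 152.59 F [-0.3 -0.9 -0.5] w 0.0003 0.0
d [-0.2423  0.0366  0.5469] -0.0045
```

>>> {"api": "jog_arm", "payload": {
  "deltas": [-1,-0.24,0.035,0.3,0,-1,-0.24,0.035,0.4,0,-1,-0.24,0.035,0.546,0,-1,-0.24,0.035,0.546,0,-1,-0.24,0.035,0.546,0]
}}

```text
clock: 2.65
position: [0.629, 0.0171, 0.1685]
tcp_rot: [[-0.889, 0.459, 0.004], [0.459, 0.889, -0.0], [-0.003, 0.002, -1.0]]
contact_force: [0.5, -0.1, 0.4]
width: 0.0001
grip_force: 0.0
```

```bash
python3 -c "
from h import *
go((.628,.016,.120))"
```

```text
t 2.65 pos [0.629  0.0171 0.1685] yaw 152.71 F [ 0.5 -0.1  0.4] w 0.0001 0.0
d [ 0.0018 -0.005   0.1617] None
```

>>> {"api": "jog_arm", "payload": {
  "deltas": [-1,0,-0.004,0.03,0,-1,0,-0.004,0.06,0,-1,0,-0.004,0.08,0,-1,0,-0.004,0.1,0,-1,0,-0.004,0.115,0,-1,0,-0.004,0.13,0,-1,0,-0.004,0.14,0,-1,0,-0.004,0.15,0,-1,0,-0.004,0.15,0]
}}

```text
clock: 3.78
position: [0.6275, 0.0168, 0.1207]
tcp_rot: [[-0.889, 0.457, -0.0], [0.457, 0.889, -0.0], [0.0, -0.0, -1.0]]
contact_force: [0.7, 0.6, 0.4]
width: 0.0
grip_force: 0.0
```

>>> {"api": "jog_arm", "payload": {
  "deltas": [-1,0,0,0.005,0,-1,0,0,0.01,0,-1,0,0,0.01,0]
}}

```text
clock: 4.15
position: [0.6275, 0.0168, 0.1178]
tcp_rot: [[-0.889, 0.457, -0.0], [0.457, 0.889, -0.0], [0.0, -0.0, -1.0]]
contact_force: [-0.5, 0.5, 0.3]
width: 0.0
grip_force: 0.0
```

>>> {"api": "jog_arm", "payload": {
  "deltas": [-1,0,0,0.007,0,-1,0,0,0.014,0,-1,0,0,0.014,0]
}}

```text
clock: 4.53
position: [0.6274, 0.0168, 0.1134]
tcp_rot: [[-0.889, 0.457, -0.001], [0.457, 0.889, -0.0], [0.0, -0.0, -1.0]]
contact_force: [1.0, 1.6, 0.2]
width: -0.0006
grip_force: 0.0
```

```bash
python3 -c "
from h import *
go((.628,.016,.120))
a=optics.grab_frame('wrist')[:,:,::-1];b=optics.grab_frame('scene')[190:310,230:380,::-1]
cv2.imwrite('pics/p2.png',np.hstack([cv2.resize(a[170:420,140:440],(360,300)),cv2.resize(b,(375,300),interpolation=cv2.INTER_CUBIC)]))"
```

```text
t 4.525 pos [0.6274 0.0168 0.1134] yaw 152.8 F [1.  1.6 0.2] w -0.0006 0.0
d [-0.0031 -0.0014 -0.0219] None
```

View pics/p2.png

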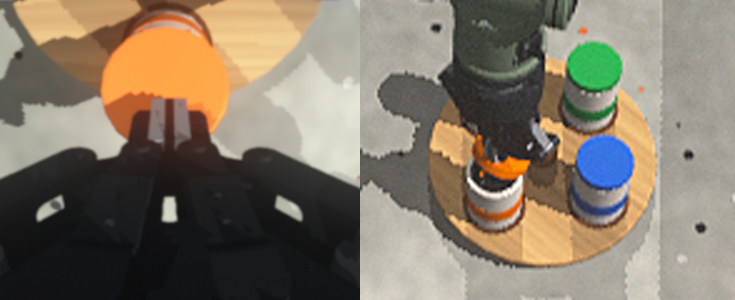

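The wrist crop shows the fingertips over the lid's outer half; the scene crop shows the lid still tilted open with the mouth visible at (490,180), and no force felt yet. The ledge seems lower than z = 0, so I keep descending gently.

>>> {"api": "jog_arm", "payload": {
  "deltas": [-1,0,0,0.007,0,-1,0,0,0.014,0,-1,0,0,0.02,0,-1,0,0,0.02,0]
}}

```text
clock: 5.12
position: [0.6274, 0.0168, 0.1074]
tcp_rot: [[-0.889, 0.457, -0.001], [0.457, 0.889, -0.0], [0.0, -0.0, -1.0]]
contact_force: [0.3, -0.1, -0.1]
width: 0.0002
grip_force: 0.0
```

```bash
python3 -c "
from h import *
go((.628,.016,.120))
m=model('scene');p=ctrl.read_state()['position'];print(proj(m,p),proj(m,(.628,.0157,.122)),proj(m,(.628,.0157,.112)))
m=model('wrist')
a=optics.grab_frame('wrist')
h=cv2.cvtColor(a,cv2.COLOR_RGB2HSV);k=cv2.inRange(h,(4,150,110),(16,255,255))[190:,200:350];print(cv2.boundingRect(k))"
```

```text
t 5.125 pos [0.6274 0.0168 0.1074] yaw 152.8 F [ 0.3 -0.1 -0.1] w 0.0002 0.0
d [-0.003  -0.0014 -0.042 ] None
(np.float64(284.1712942451525), np.float64(257.9203640231474)) (np.float64(283.70073046121166), np.float64(255.43846707240672)) (np.float64(283.6792160478763), np.float64(257.22782836256897))
(23, 0, 109, 101)
```

```bash
python3 -c "
from h import *
b=optics.grab_frame('scene')[225:290,250:330,::-1];a=optics.grab_frame('wrist')[190:320,200:360,::-1]
cv2.imwrite('pics/p3.png',np.hstack([cv2.resize(b,(400,325),interpolation=cv2.INTER_CUBIC),cv2.resize(a,(400,325),interpolation=cv2.INTER_CUBIC)]))"
```

```text
(no output)
```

View pics/p3.png

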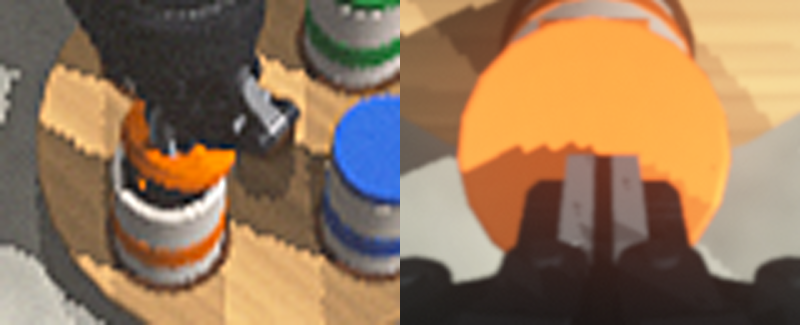

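The scene crop shows the fingertips resting on the lid near (175,150), and the gap at the outer rim is now smaller than at the start. Continuing down.

>>> {"api": "jog_arm", "payload": {
  "deltas": [-1,0,0,0.007,0,-1,0,0,0.014,0,-1,0,0,0.02,0,-1,0,0,0.02,0]
}}

```text
clock: 5.78
position: [0.6274, 0.0168, 0.1014]
tcp_rot: [[-0.889, 0.457, -0.001], [0.457, 0.889, -0.0], [0.0, -0.0, -1.0]]
contact_force: [-0.2, -0.1, 0.3]
width: -0.0002
grip_force: 0.0
```

```bash
python3 - <<'E'
from h import *
m=model('wrist'); s=ctrl.read_state(); p=s['position']
def wproj(m,p):
    q=np.array(m['orientation']).T@(np.array(p)-m['origin']); r=np.hypot(q[0],q[1]); th=np.arctan2(r,-q[2])*m['f']
    return m['cx']+th*q[0]/r, m['cy']-th*q[1]/r
print(p,'tcp',wproj(m,p),'lid mid',wproj(m,(.628,.0157,.122)),s['effort'].round(1),s['contact_force'])
S=model('scene');print(proj(S,p))
b=optics.grab_frame('scene')[225:290,250:330,::-1];a=optics.grab_frame('wrist')[190:320,200:360,::-1];t=optics.grab_frame('top')[150:255,205:315,::-1]
cv2.imwrite('pics/p4.png',np.hstack([cv2.resize(x,(w,325),interpolation=cv2.INTER_CUBIC) for x,w in ((b,400),(a,400))]))
E
```

```text
[0.62737784 0.01681882 0.10141624] tcp (np.float64(278.83270742002406), np.float64(244.44147242296577)) lid mid (np.float64(277.26686460507796), np.float64(260.3687286398827)) [ -0.  -47.7 -21.6  -0.   -0.   -0. ] [-0.23542708 -0.14687882  0.28259313]
(np.float64(284.1691534367467), np.float64(258.975471036726))
```

View pics/p4.png

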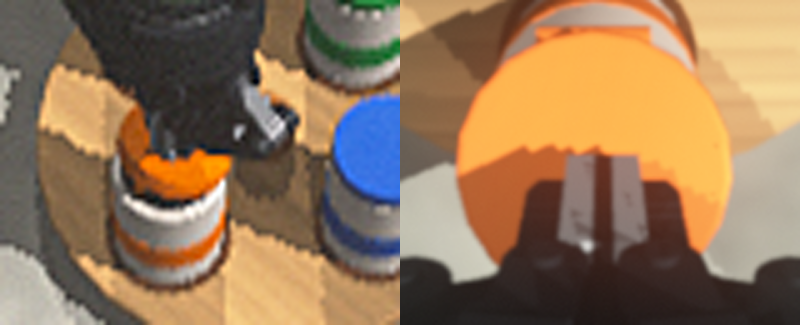

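The lid follows the fingers down (its lower edge moved from y≈190 to y≈197 in the scene crop), so it is being pushed; continue until the catch.

>>> {"api": "jog_arm", "payload": {
  "deltas": [-1,0,0,0.007,0,-1,0,0,0.014,0,-1,0,0,0.02,0,-1,0,0,0.02,0]
}}

```text
clock: 6.42
position: [0.6274, 0.0168, 0.0954]
tcp_rot: [[-0.889, 0.457, -0.001], [0.457, 0.889, -0.0], [0.0, -0.0, -1.0]]
contact_force: [0.1, 0.2, -0.0]
width: -0.0001
grip_force: 0.0
```

>>> {"api": "jog_arm", "payload": {
  "deltas": [-1,0,0,0.006,0,-1,0,0,0.012,0,-1,0,0,0.012,0]
}}

```text
clock: 6.8
position: [0.6283, 0.0166, 0.0932]
tcp_rot: [[-0.889, 0.457, 0.002], [0.457, 0.889, -0.0], [-0.002, 0.001, -1.0]]
contact_force: [-0.3, -1.1, 4.8]
width: -0.0001
grip_force: 2.4
```

>>> {"api": "jog_arm", "payload": {
  "deltas": [-1,0,0,0.006,0,-1,0,0,0.012,0,-1,0,0,0.012,0]
}}

```text
clock: 7.18
position: [0.6288, 0.0166, 0.0895]
tcp_rot: [[-0.889, 0.457, 0.003], [0.457, 0.889, -0.0], [-0.003, 0.001, -1.0]]
contact_force: [1.5, -0.7, 2.8]
width: -0.0002
grip_force: 1.5
```

>>> {"api": "jog_arm", "payload": {
  "deltas": [-1,0,0,0.006,0,-1,0,0,0.012,0,-1,0,0,0.012,0]
}}

```text
clock: 7.55
position: [0.6283, 0.0169, 0.0872]
tcp_rot: [[-0.889, 0.457, 0.003], [0.457, 0.889, 0.0], [-0.002, 0.001, -1.0]]
contact_force: [-1.6, -0.6, 13.3]
width: 0.0002
grip_force: 6.7
```

```bash
python3 - <<'E'
from h import *
go((.628,.016,.09))
b=optics.grab_frame('scene')[225:290,250:330,::-1];a=optics.grab_frame('wrist')[190:320,200:360,::-1]
cv2.imwrite('pics/p5.png',np.hstack([cv2.resize(x,(400,325),interpolation=cv2.INTER_CUBIC) for x in (b,a)]))
E
```

```text
t 7.55 pos [0.6283 0.0169 0.0872] yaw 152.8 F [-1.6 -0.6 13.3] w 0.0002 6.685620731441304
d [-0.0005 -0.0032 -0.0094] None
```

View pics/p5.png

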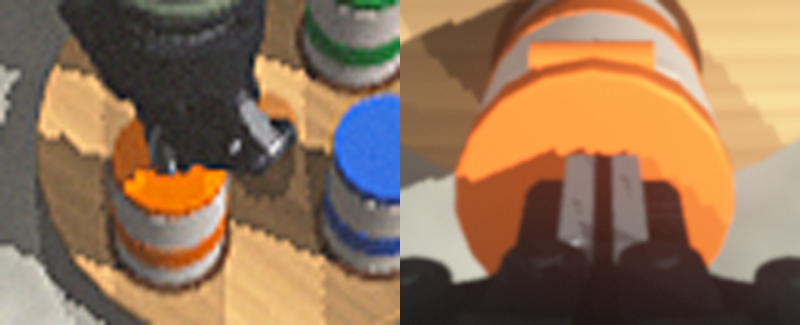

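Lid now sits flush on the jar (scene crop, no mouth visible) with the force going 4.8 → 2.8 → 13.3 N, i.e. through the catch onto the stop. One more short press to confirm, then lift.

>>> {"api": "jog_arm", "payload": {
  "deltas": [-1,0,0,0.008,0,-1,0,0,0.012,0,-1,0,0,0.012,0]
}}

```text
clock: 8.02
position: [0.6288, 0.0174, 0.0868]
tcp_rot: [[-0.889, 0.457, 0.005], [0.457, 0.889, 0.001], [-0.004, 0.003, -1.0]]
contact_force: [-5.9, 1.3, 27.9]
width: 0.0003
grip_force: 13.8
```

>>> {"api": "jog_arm", "payload": {
  "deltas": [-1,0,0,-0.06,0,1,0,0,-0.16,0,1,0,0,-0.3,0,1,0,0,-0.3,0,1,0,0,-0.3,0,1,0,0,-0.3,0,1,0,0,-0.3,0]
}}

```text
clock: 8.9
position: [0.6269, 0.0168, 0.17]
tcp_rot: [[-0.889, 0.457, -0.003], [0.457, 0.889, -0.0], [0.002, -0.001, -1.0]]
contact_force: [-0.7, 0.4, -0.2]
width: 0.0855
grip_force: 0.0
```

```bash
python3 - <<'E'
from h import *
go((.628,.016,.13),153)
a=optics.grab_frame('wrist')[:,:,::-1]
b=optics.grab_frame('scene')[225:290,250:330,::-1]
cv2.imwrite('pics/p6.png',np.hstack([cv2.resize(b,(400,325),interpolation=cv2.INTER_CUBIC),cv2.resize(a[20:345,80:480],(400,325))]))
E
```

```text
t 8.9 pos [0.6269 0.0168 0.17  ] yaw 152.8 F [-0.7  0.4 -0.2] w 0.0855 0.0
d [-0.0049 -0.0006  0.1332] -0.0022
```

View pics/p6.png

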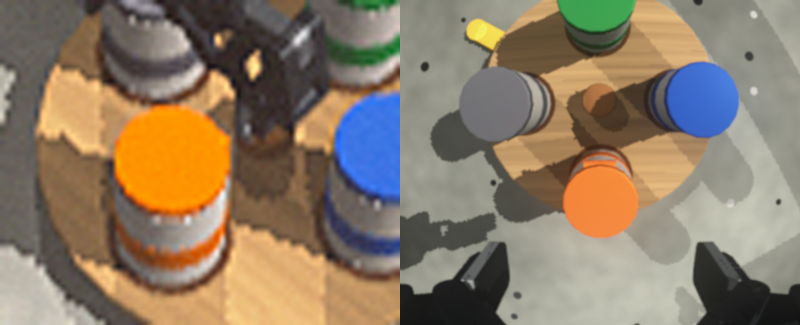

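Lid is shut (scene crop, orange disc centred (173,160)); wrist view shows the orange lid at about (280,220) full-frame, centred between the open fingers.

```bash
python3 - <<'E'
from m import *
np.set_printoptions(precision=4,suppress=True)
m=model('wrist');S=model('scene')
a=optics.grab_frame('wrist'); b=optics.grab_frame('scene')
def ell(im,lo,hi,x0,y0,x1,y1):
    k=cv2.inRange(cv2.cvtColor(im,cv2.COLOR_RGB2HSV),lo,hi)[y0:y1,x0:x1]
    c=max(cv2.findContours(k,0,1)[0],key=cv2.contourArea); (u,v),ax,_=cv2.fitEllipse(c); return (u+x0,v+y0),ax
for nm,wr,sr,lo,hi in [("orange",(230,170,330,270),(260,235,310,268),(4,190,150),(14,255,255)),("blue",(330,70,430,170),(312,240,345,270),(105,170,90),(125,255,255))]:
    w,ax=ell(a,lo,hi,*wr); s,bx=ell(b,lo,hi,*sr); print(nm,w,ax,s,bx,tri(wray(m,*w),ray(S,*s)))
    for z in (.09,.1,.112,.122): print(z,wonz(m,*w,z),onz(S,*s,z))
E
```

```text
orange (277.011775970459, 212.21104049682617) (58.8028450012207, 70.95896911621094) (282.14196968078613, 261.0462303161621) (11.100080490112305, 18.486623764038086) (array([0.6288, 0.0129, 0.0897]), np.float64(0.0016287645463797127))
0.09 [0.6287 0.0138 0.09  ] [0.6289 0.0122 0.09  ]
0.1 [0.6263 0.0152 0.1   ] [0.6333 0.0133 0.1   ]
0.112 [0.6234 0.0168 0.112 ] [0.6387 0.0147 0.112 ]
0.122 [0.621  0.0182 0.122 ] [0.6431 0.0159 0.122 ]
blue (380.5681686401367, 119.24717330932617) (66.87115478515625, 73.25650787353516) (327.97740840911865, 254.1245355606079) (19.2802677154541, 22.10127067565918) (array([0.5944, 0.1168, 0.1159]), np.float64(0.0005176296993325797))
0.09 [0.5976 0.124  0.09  ] [0.5816 0.1165 0.09  ]
0.1 [0.5964 0.1211 0.1   ] [0.5865 0.1167 0.1   ]
0.112 [0.5949 0.1176 0.112 ] [0.5923 0.1169 0.112 ]
0.122 [0.5937 0.1147 0.122 ] [0.5972 0.1171 0.122 ]
```

>>> {"api": "jog_arm", "payload": {
  "deltas": [1,-0.004,0,0.15,0,1,-0.004,0,0.25,0,1,-0.004,0,0.3,0,1,-0.004,0,0.33,0,1,-0.004,0,0.35,0,1,-0.004,0,0.36,0]
}}

```text
clock: 9.85
position: [0.6291, 0.0163, 0.0638]
tcp_rot: [[-0.889, 0.457, 0.001], [0.457, 0.889, -0.0], [-0.001, 0.001, -1.0]]
contact_force: [-0.1, 0.7, 0.5]
width: 0.0854
grip_force: 0.0
```

>>> {"api": "jog_arm", "payload": {
  "deltas": [1,0,0,0.015,0,1,0,0,0.03,0,1,0,0,0.03,0]
}}

```text
clock: 10.22
position: [0.6284, 0.0163, 0.054]
tcp_rot: [[-0.889, 0.457, -0.001], [0.457, 0.889, -0.0], [0.001, -0.0, -1.0]]
contact_force: [0.2, -0.1, 0.0]
width: 0.0852
grip_force: 0.0
```

>>> {"api": "jog_arm", "payload": {
  "deltas": [-1,0,0,0,0,-1,0,0,0,0,-1,0,0,0,0,-1,0,0,0,0,-1,0,0,0,0,-1,0,0,0,0],
  "squeeze": 25
}}

```text
clock: 10.98
position: [0.6287, 0.016, 0.0546]
tcp_rot: [[-0.89, 0.457, 0.0], [0.457, 0.89, -0.001], [-0.001, -0.0, -1.0]]
contact_force: [-1.3, -2.0, 5.3]
width: 0.0555
grip_force: 28.0
```

```bash
python3 - <<'E'
from h import *
s=ctrl.read_state();print(s['moment'])
go((.628,.016,.054),153)
b=optics.grab_frame('scene')[205:300,250:350,::-1];a=optics.grab_frame('wrist')[150:390,180:430,::-1]
cv2.imwrite('pics/p7.png',np.hstack([cv2.resize(b,(400,380),interpolation=cv2.INTER_CUBIC),cv2.resize(a,(396,380))]))
E
```

```text
[-0.33792167  0.24083833  0.16090854]
t 10.975 pos [0.6287 0.016  0.0546] yaw 152.81 F [-1.3 -2.   5.3] w 0.0555 28.030336797237396
d [ 0.002  -0.001   0.0021] -0.0021
```

View pics/p7.png

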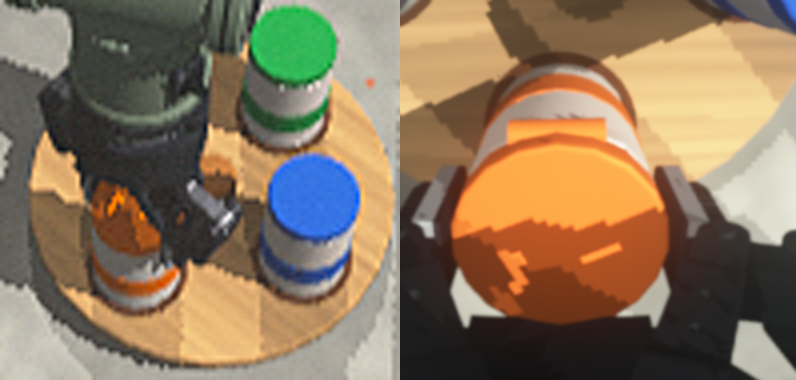

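Jar is gripped (width 55.5 mm, 28 N), pads alongside the jar wall. Now turn clockwise along the arc, first 60°.

>>> {"api": "jog_arm", "payload": {
  "deltas": [-1,0.001,-0.022,0,0.056,-1,0.004,-0.043,0,0.111,-1,0.0085,-0.065,0,0.167,-1,0.015,-0.0855,0,0.222,-1,0.0235,-0.106,0,0.278,-1,0.0335,-0.125,0,0.333,-1,0.045,-0.143,0,0.389,-1,0.0585,-0.161,0,0.444,-1,0.073,-0.177,0,0.5,-1,0.089,-0.1915,0,0.556,-1,0.107,-0.205,0,0.611,-1,0.125,-0.2165,0,0.667,-1,0.125,-0.2165,0,0.667]
}}

```text
clock: 12.7
position: [0.5671, -0.026, 0.0547]
tcp_rot: [[-0.047, 0.999, 0.004], [0.999, 0.047, -0.002], [-0.003, 0.004, -1.0]]
contact_force: [3.3, -7.0, 2.4]
width: 0.0556
grip_force: 27.9
```

```bash
python3 - <<'E'
from h import *
C=np.array([.561,.0495]);e=np.radians(-149.4);t=C+.0752*np.array([np.cos(e),np.sin(e)]);p=ctrl.read_state()['position'][:2]-C
print(np.linalg.norm(p),np.degrees(np.arctan2(p[1],p[0])),ctrl.read_state()['joints'])
go((*t,.054))
E
```

```text
0.07574290597968761 -85.3474195371847 [-0.06474172  0.43123968  1.78149416 -0.00264551  0.92500045 -0.11004657]
t 12.7 pos [ 0.5671 -0.026   0.0547] yaw 92.69 F [ 3.3 -7.   2.4] w 0.0556 27.93753281235695
d [ 0.135  -0.2302  0.001 ] None
```

>>> {"api": "jog_arm", "payload": {
  "deltas": [-1,0.001,-0.022,0,0.056,-1,0.004,-0.043,0,0.111,-1,0.0085,-0.065,0,0.167,-1,0.015,-0.0855,0,0.222,-1,0.0235,-0.106,0,0.278,-1,0.0335,-0.125,0,0.333,-1,0.045,-0.143,0,0.389,-1,0.0585,-0.161,0,0.444,-1,0.073,-0.177,0,0.5,-1,0.089,-0.1915,0,0.556,-1,0.106,-0.206,0,0.611,-1,0.123,-0.218,0,0.667,-1,0.138,-0.227,0,0.711,-1,0.138,-0.227,0,0.711,-1,0.138,-0.227,0,0.711]
}}

```text
clock: 14.58
position: [0.4968, 0.0118, 0.0546]
tcp_rot: [[0.878, 0.479, 0.003], [0.479, -0.878, -0.003], [0.001, 0.004, -1.0]]
contact_force: [0.6, -10.9, 2.7]
width: 0.0553
grip_force: 28.3
```

```bash
python3 - <<'E'
from m import *
np.set_printoptions(precision=4,suppress=True)
C=np.array([.561,.0495]);s=ctrl.read_state();p=s['position'][:2]-C
print(np.linalg.norm(p),np.degrees(np.arctan2(p[1],p[0])),s['qvel'].round(3),ctrl.read_state()['joints'])
go((.4965,.0113,.054))
S,T,m=model('scene'),model('top'),model('wrist')
b=optics.grab_frame('scene');t=optics.grab_frame('top');a=optics.grab_frame('wrist')
win['wrist']=(100,0,500,400)
for n,i,f in (('scene',b,lambda u,z:onz(S,*u,z)),('top',t,lambda u,z:onz(T,*u,z)),('wrist',a,lambda u,z:wonz(m,*u,z))):
    B=blobs(n,i); print(n,{k:(B[k][0].round(1),B[k][1],f(B[k][0],.008 if k=='yellow' else .118)) for k in B if k!='wood'})
g=lambda x,x0,y0,x1,y1,w,h:cv2.resize(x[y0:y1,x0:x1,::-1],(w,h),interpolation=cv2.INTER_CUBIC)
cv2.imwrite('pics/p8.png',np.hstack([g(b,235,180,365,305,400,385),g(a,100,0,500,385,400,385)]))
E
```

```text
0.0744900131874531 -149.57674352597186 [-0.001 -0.001  0.001  0.001  0.002 -0.002] [ 0.0025  0.3374  1.9427 -0.0035  0.859   1.0755]
t 14.575 pos [0.4968 0.0118 0.0546] yaw 28.65 F [  0.6 -10.9   2.7] w 0.0553 28.343525826931
d [-0.0015  0.001   0.0021] None
scene {'orange': (array([299.4, 206.9]), np.int32(58), array([0.4845, 0.0189, 0.118 ])), 'blue': (array([274.1, 242.8]), np.int32(366), array([ 0.5996, -0.0159,  0.118 ])), 'green': (array([312.3, 263.2]), np.int32(389), array([0.6282, 0.0861, 0.118 ]))}
top {'blue': (array([280.1, 179.5]), np.int32(128), array([ 0.6074, -0.0151,  0.118 ])), 'green': (array([245.6, 172.8]), np.int32(252), array([0.6249, 0.0841, 0.118 ])), 'yellow': (array([281.2, 236.8]), np.int32(13), array([ 0.452 , -0.0222,  0.008 ]))}
wrist {'orange': (array([274.1, 300.9]), np.int32(6891), array([0.4941, 0.0152, 0.118 ])), 'blue': (array([457. , 116.1]), np.int32(10918), array([ 0.5944, -0.0103,  0.118 ])), 'green': (array([310.2,  14.1]), np.int32(178), array([0.5967, 0.0564, 0.118 ]))}
```

View pics/p8.png

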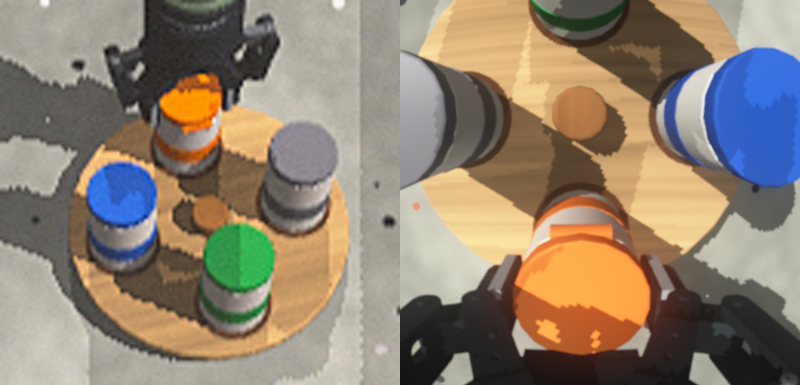

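The scene crop shows the orange jar (190,120) at the front between the fingers with its lid shut, and green directly opposite. The measured angle is -149.6°, against -149.4° for the pointer.

```bash
python3 -c "
from bench import ctrl
print(ctrl.hand_in())"
```

```text
the job is handed in; nothing more can be done
None
```

I pressed the orange lid shut before turning the carousel, then turned it about 123° clockwise, and handed in at about 14.7 s with the fingers holding the orange jar at the yellow pointer with about 28 N; the hand-in call gave no verdict.

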